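Close and latch the cover of a loaded vial block

TASK

The vial block is loaded: put its cover plate on. Tuck the tongue of the cover under the lip at the keeper end of the block, lay the cover down square and flat on the block, and then press the other end down, gently and without forcing it (there is glass underneath), until the spring catch snaps over its edge. Do not disturb the amber bottle, the beaker or the timer.

Things in the scene. Friction and masses are not known exactly. Their poses are not given: they have to be found in the camera images.
- vial_block: Aluminium vial block with 12 white-capped vials; heavy, does not move. 84 mm (x) by 153 mm (y), origin at the underside, z up. The cover lies on the flats of its two raised ends, 60 mm up (vial caps end at 58 mm): keeper end at +y (y = 50 to 73 mm), catch end at -y (y = -71 to -58 mm). Home, the cover's origin is 60 mm above the block's, axes parallel.
- keeper (a point): Pocket at the block's +y end: point on the flat (60 mm up) below the lip's inner edge (block y = 65 mm); axes as the block's, +y into the pocket. Pocket 7 mm high, 8 mm deep to its back wall, 60 mm wide in x, open to -y. The lip above it is 6 mm thick (top 73 mm up); the flat reaches 15 mm out in front of it.
- guide (a point): Middle between two upright steel guide plates at the block's catch end (block y = -57 mm, 60 mm up). They stand at x = +-42 mm (inner faces), 18 mm long in y, straight to 9 mm above this point, then flared outward to 17 mm above it. The 80 mm wide cover fits between them with 2 mm to spare on each side.
- cover: Loose aluminium cover plate, 0.3 kg, flat on the worktop, handle up. Origin on the underside, z up. Plate 80 mm (x) by 132 mm (y = -70 to +62 mm), 6 mm thick. At its +y end a tongue, 3.5 mm thick, flush with the underside, 56 mm wide narrowing to 51 mm, reaches to y = 72 mm. In the pocket it has 1 mm of play in y and 2 mm in x either way.
- cover_grip (a point): Middle of the cover's black bar handle (cover x = y = 0), 33 mm above the underside; axes as the cover's. The bar runs 72 mm along x, is 12 mm wide in y and 12 mm high, stands on posts at x = +-24 to +-32 mm and is free below between them (21 mm clear). Grip with the fingers closing along y.
- cover_tongue (a point): Middle of the tongue's end edge, at the underside of the cover (cover y = 72 mm).
- cover_press (a point): Point on the cover's upper face in the middle of its catch end (cover y = -52 mm, 6 mm above the underside), where to press.
- catch_nose (a point): Tip of the spring catch's nose, underside: when shut at block y = -65.5 mm, 67 mm up, 1 mm above a cover that is home and about 4 mm over its edge. From 70 mm up a steep ramp leads outward to y = -71 mm, 82 mm up; the top, with a thumb tab outside, is 84 mm up. 32 mm wide in x.
- catch (a joint): Spring catch on the block's -y end, hinged at its foot, 25 mm up: 0 = upright (shut), grows to 0.3 rad as it is pushed outward and springs back. About 0.1 rad lets the cover's edge pass; some 5 to 15 N pressed down on the cover's end do this.
- amber_bottle: Brown glass reagent bottle with white cap, 52 mm across, 118 mm high, bystander; origin at its underside.
- beaker: Glass beaker, 56 mm across, 70 mm high, bystander; origin at its underside.
- timer: White square bench timer lying flat, 62 by 62 by 18 mm, bystander; origin at its underside.

How it is judged:
By the outcome, as a careful person would: the job done as asked, in the order asked, and still so for the second after the job is handed in, with the robot touching nothing.
It also fails if it takes over 51 s, if anything falls off the work surface, if the arm or the gripper's body presses on something with over 40 N, if the wrist force passes 120 N, or if a joint passes its speed limit or range.

ROBOT

A 6-joint arm with a two-finger parallel gripper is mounted at the origin on a cart in front of the work surface, level with it; the furniture and walls round the work are solid. World frame = base frame: x ahead of the robot, y to its left, z up, the work surface at z = 0. Lengths are in m, angles in rad, forces in N, time in s.
With the tool pointing down it reaches from about 0.275 to 1 m from the base axis. Payload 8.4 kg.
Tool frame: the origin (TCP) lies midway between the tips of the shut fingers; the grasp point (between the pads) lies 19 mm behind it; z points along the fingers, y is the line along which they close (so a half turn about z gives the same grasp; the last joint's range is limited). The gripper opens to 85 mm and grips with 20 to 120 N. Pads are 22 mm wide; open, the fingers measure 114 mm over their backs; the gripper's body (76 mm by 85 mm) begins 54 mm behind the grasp point. The pads swing forward as they close: fully open they stand 13 mm farther back than shut.
Start: joints at [1.124, 0.353, 1.633, -0, 1.155, -0.002], TCP at [0.269, 0.564, 0.231] pointing down, gripper open.
Joint ranges: [-2.63, 2.63], [-0.92, 2.1], [0.06, 2.66], [-1.3, 4.44], [0, 2.69], [-3.02, 3.02]. Speed limits (rad/s): [2.22, 2.22, 2.79, 3.14, 3.14, 3.14].

INTERFACE

Orientations are given as [roll, pitch, yaw] about the fixed x, y, z axes, in that order (R = Rz(yaw) Ry(pitch) Rx(roll)).
In Python, from bench import robot, get_image, get_calibration, order gives the robot as it stands.
- The arm moves only by the shell command python3 -m inch 'ROWS' [OPENING]. ROWS is JSON, a list of rows, each an object of numbers: "dx", "dy", "dz": the shift along the world's x, y, z in cm; "wx", "wy", "wz": the turn, a rotation vector about the world's x, y, z in rad. A call has exactly 5 rows; each row shifts and turns the commanded pose from where the row before left it; what a row does not reach is not made up. A row lasts 1/10 s, in which the tool goes at most 50 mm and 8.59 degrees, less where a joint would pass 70% of its speed; a pose out of reach is approached as far as the arm can. A call with a gripper value outside its range is refused whole. OPENING is the opening, from 0 (shut) to 1 (fully open), set as the call begins (- or left out, the last holds). The fingers move at their own pace and stop on an object; the grip force is fixed at half the most. Time passes only in rows, so rows that do not move let the fingers close, or fill a call up. It gives the time, the measured TCP pose, the force, the opening and the grip force at its end, in the units of the state.
- robot.get_state(): the state, without advancing time (a new reading comes with each control period).
- get_image(name): name is "scene" or "top"; returns the picture (480x640x3 uint8, blue, green, red); there is no depth.
- get_calibration(name): a dict with "vertical_fov" (degrees; the focal length in pixels is half the picture's height over the tangent of half this angle, whatever the lens; pixels are square), "cx", "cy" (the principal point, pixels), "rvec" (rotation vector, rad) and "tvec" (3), from world to camera coordinates, as OpenCV has them. Camera axes: x right, y down, z forward; pixel columns grow to the right and rows downward; lengths in m; the calibration is good to about 2 mm. A picture is of the moment at which its call begins. get_calibration takes no time and is no camera call.
- order.sign_off(): hands the job in; it is judged then, once.
The state is a dict: "clock": time; "q": joint angles; "qvel": joint speeds; "tau": joint torques, N m; "eef_pos": TCP position; "orientation": TCP orientation; "contact_force": force on the tool from outside, world axes, zero at the start; "wrist_torque": the same for the moment, N m; "opening": finger opening in m; "grasp_force": force on a finger pad.
Only numpy, scipy, OpenCV 4.12 (cv2) and the standard library are available. Lean on these libraries where they do the work, as an engineer would, in place of code of your own. Each camera call takes 0.05 s, during which the arm holds its last target. There are 200 camera calls.

## Working session

There is one attempt and no reset: what is moved stays moved. The work goes in short steps, Python scripts to look and compute and a shell command to move; the robot and the scene stay as the last step left them, time stands still between calls to the robot, and variables do not carry over. Pictures are saved under pics/ and viewed, at most 14 in all, crops included, and the job is handed in when it is done.

```bash
ls; mkdir -p pics
python3 - <<'E'
from bench import robot,get_image,get_calibration
import cv2
for n in("scene","top"):
    cv2.imwrite(f"pics/{n}0.png",get_image(n));print(n,get_calibration(n))
print(robot.get_state())
E
```

```text
pics
scene {'vertical_fov': 42.926023251867015, 'cx': 316.43692646070514, 'cy': 232.73797632197673, 'rvec': array([ 1.94145246, -1.21608692,  0.57894866]), 'tvec': array([-0.30915179,  0.36234757,  1.11716171])}
top {'vertical_fov': 48.09370260893758, 'cx': 309.0967352572192, 'cy': 241.95823552261848, 'rvec': array([ 2.21238114, -2.15585377,  0.06855974]), 'tvec': array([-0.0734339 ,  0.58997585,  1.1883273 ])}
{'clock': 0.1, 'q': array([ 1.12359789e+00,  3.53603326e-01,  1.63404963e+00,  1.58266549e-05,
        1.15518194e+00, -2.40033543e-03]), 'qvel': array([-0.00133911, -0.00020125, -0.00220734,  0.00023643, -0.0014324 ,
       -0.00077207]), 'tau': array([ 1.83527838e-03, -6.06353331e+01, -3.42826617e+01,  8.44297415e-05,
        4.06529551e-03,  5.40954647e-05]), 'eef_pos': array([0.26873776, 0.56381225, 0.23062582]), 'orientation': array([-3.14035045e+00, -1.74531169e-05,  2.69678814e+00]), 'contact_force': array([ 0.31074537,  0.10215952, -0.16188228]), 'wrist_torque': array([ 0.03338434, -0.03520971,  0.00969286]), 'grasp_force': 0.0, 'opening': 0.08526372161511876}
```

View pics/scene0.png

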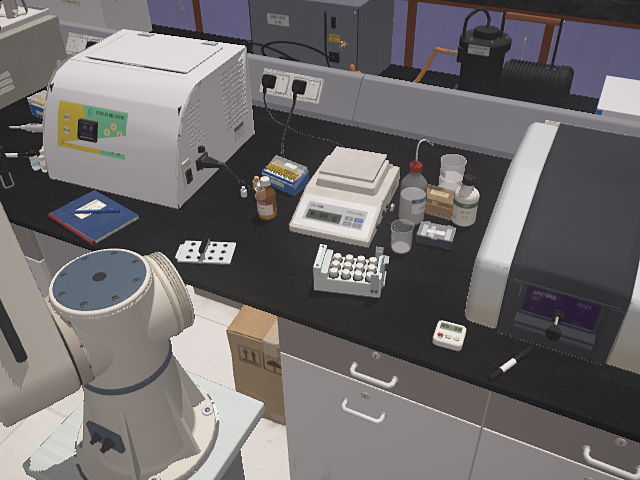

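View pics/top0.png

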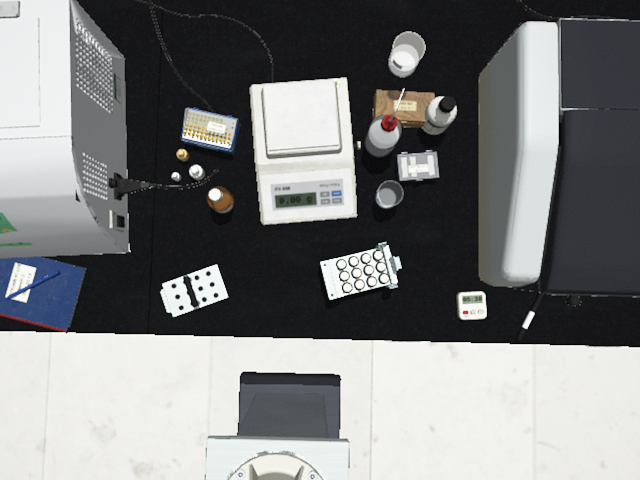

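```bash
cat > h.py <<'E'
import numpy as np, cv2
from bench import robot,get_image,get_calibration
class Cam:
    def __init__(s,n):
        c=get_calibration(n); f=240/np.tan(np.radians(c['vertical_fov']/2))
        s.K=np.array([[f,0,c['cx']],[0,f,c['cy']],[0,0,1]]); s.r=c['rvec'];s.t=c['tvec'];s.R=cv2.Rodrigues(s.r)[0]
        s.C=-s.R.T@s.t
    def proj(s,P): return cv2.projectPoints(np.array(P,float).reshape(-1,3),s.r,s.t,s.K,None)[0][:,0]
    def ray(s,uv): return (s.R.T@np.linalg.inv(s.K)@np.c_[np.array(uv,float).reshape(-1,2),np.ones(np.size(uv)//2)].T).T
    def plane(s,uv,z): d=s.ray(uv); return s.C+d*((z-s.C[2])/d[:,2:])
def tri(ca,a,cb,b):
    da,db=ca.ray(a)[0],cb.ray(b)[0]
    k=np.linalg.lstsq(np.c_[da,-db],cb.C-ca.C,rcond=None)[0]
    p,q=ca.C+k[0]*da,cb.C+k[1]*db
    return (p+q)/2,np.linalg.norm(p-q)
T,S=Cam("top"),Cam("scene")
E
python3 - <<'E'
from h import *
print(T.C,S.C,T.proj([.269,.564,.231]),S.proj([.269,.564,.231]))
t=cv2.imread("pics/top0.png");s=cv2.imread("pics/scene0.png")
z=lambda im,x,y,w,h,k:cv2.resize(im[y:y+h,x:x+w],None,fx=k,fy=k,interpolation=cv2.INTER_CUBIC)
a=np.vstack([np.hstack([z(t,150,255,100,75,4),z(t,310,235,100,75,4)]),np.hstack([z(s,160,225,100,75,4),z(s,305,230,100,75,4)])])
cv2.imwrite("pics/crop0.png",a)
E
```

```text
[ 0.50969217 -0.06551943  1.2253599 ] [-0.45167167 -0.58689211  0.96253376] [[-37.51008771 402.01949882]] [[  5.0223735  181.50406631]]
```

View pics/crop0.png

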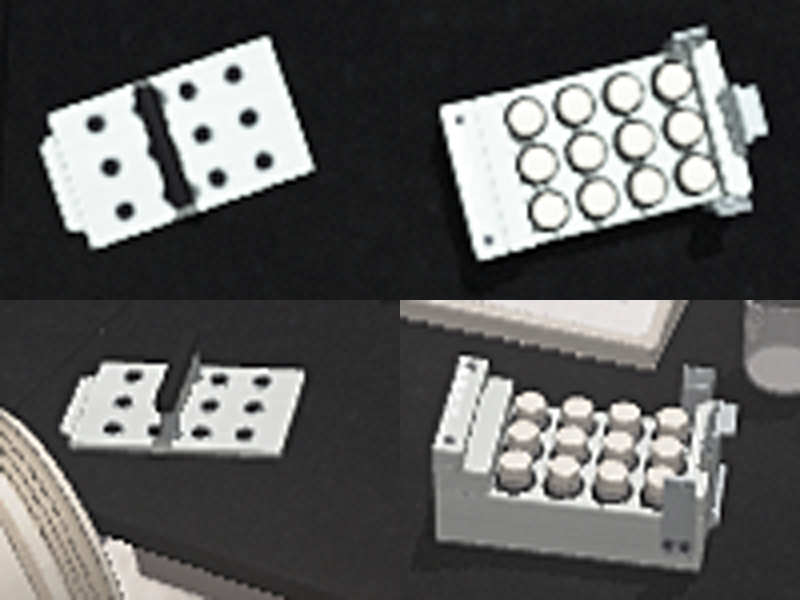

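Both views show the cover with its tongue pointing left (about (161,290) in top). The block's keeper is at its left end, with lip corners about (420,261)/(430,299) in top. The catch tab is at right, about (399,262).

```bash
cat > m.py <<'E'
from h import *
def quad(im,roi,th):
    x,y,w,h=roi; g=cv2.cvtColor(im,cv2.COLOR_BGR2GRAY)[y:y+h,x:x+w]
    g=cv2.resize(g,None,fx=4,fy=4,interpolation=cv2.INTER_CUBIC)
    m=(g>th).astype(np.uint8); c=max(cv2.findContours(m,0,1)[0],key=cv2.contourArea)
    hull=cv2.convexHull(c); p=cv2.approxPolyDP(hull,7,True)[:,0]
    return (p+.5)/4-.5+[x,y]
E
python3 - <<'E'
from m import *
t=cv2.imread("pics/top0.png");s=cv2.imread("pics/scene0.png")
for n,im,roi,th in(("covT",t,(152,255,90,68),120),("covS",s,(172,235,70,33),110),("blkT",t,(312,238,92,68),120),("blkS",s,(308,240,84,60),90)):
    print(n,quad(im,roi,th).round(1).tolist())
z=lambda im,x,y,w,h,k:cv2.resize(im[y:y+h,x:x+w],None,fx=k,fy=k,interpolation=cv2.INTER_CUBIC)
cv2.imwrite("pics/crop1.png",np.vstack([z(t,315,240,90,66,8)[:528],])[:, :720])
g=cv2.cvtColor(t,6)
c=cv2.HoughCircles(cv2.resize(g[240:300,325:395],None,fx=8,fy=8,interpolation=2),cv2.HOUGH_GRADIENT,1,60,param1=150,param2=20,minRadius=32,maxRadius=52)
c=c[0][:,:2]/8-.44+[325,240]; print(len(c),T.plane(c,.058)[:,:2].round(4).tolist())
E
```

```text
covT [[217.1, 264.4], [227.6, 297.1], [175.1, 316.4], [166.1, 311.4], [159.6, 292.4], [162.4, 282.6]]
covS [[235.6, 242.9], [228.9, 263.6], [177.9, 261.6], [174.6, 257.1], [179.6, 244.1], [185.4, 240.1], [208.6, 239.1]]
blkT [[398.4, 256.1], [401.4, 267.4], [396.9, 287.1], [328.9, 298.9], [320.4, 260.9], [384.6, 241.4]]
blkS [[319.1, 243.9], [382.6, 246.6], [388.9, 255.9], [384.4, 284.9], [379.4, 296.6], [314.1, 289.6], [312.4, 265.9]]
12 [[0.5254, -0.1622], [0.5502, -0.1549], [0.5576, -0.1814], [0.4931, -0.1423], [0.501, -0.1686], [0.5146, -0.2222], [0.5183, -0.1366], [0.5077, -0.1953], [0.543, -0.1288], [0.5401, -0.2161], [0.5326, -0.1886], [0.5643, -0.2084]]
```

View pics/crop1.png

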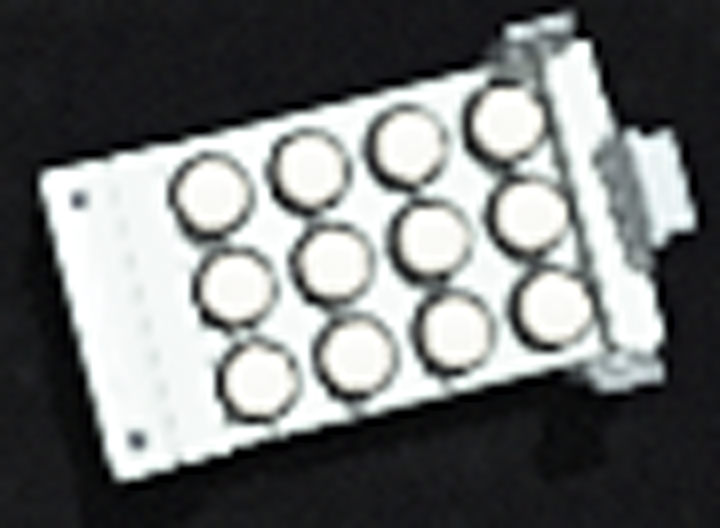

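Run:
```python
from m import *
for a,b in(((320.4,260.9),(319.1,243.9)),((328.9,298.9),(312.4,265.9)),((217.1,264.4),(235.6,242.9)),((227.6,297.1),(228.9,263.6)),((175.1,316.4),(177.9,261.6)),((162.4,282.6),(185.4,240.1))):
    p,e=tri(T,a,S,b);print("tri",p.round(4),round(e,4))
lip=T.plane([(320.4,260.9),(328.9,298.9)],.073)[:,:2];print("lip",lip.round(4),np.linalg.norm(lip[0]-lip[1]))
c=np.array([[0.5254,-0.1622],[0.5502,-0.1549],[0.5576,-0.1814],[0.4931,-0.1423],[0.501,-0.1686],[0.5146,-0.2222],[0.5183,-0.1366],[0.5077,-0.1953],[0.543,-0.1288],[0.5401,-0.2161],[0.5326,-0.1886],[0.5643,-0.2084]])
m=c.mean(0);v=np.linalg.svd(c-m)[2][0];v*=np.sign(v[1]);yb=np.arctan2(-v[0],v[1])
X=np.array([v[1],-v[0]])
print("block yaw",yb,"centroid",m,"grid",sorted(((c-m)@v).round(4)),sorted(((c-m)@X).round(4)))
print("lip in grid frame y,x",((lip-m)@v),((lip-m)@X))
o=T.plane(np.array([(595,40),(665,350)])/8-.44+[315,240],.06)[:,:2]; print("catch-end corners",(o-m)@v,(o-m)@X)
q=T.plane([(217.1,264.4),(227.6,297.1),(175.1,316.4),(162.4,282.6)],.006)[:,:2]
print("cov",q.round(4),np.linalg.norm(q-np.roll(q,1,0),axis=1))
ya=(q[3]-q[0]+q[2]-q[1]);ya/=np.linalg.norm(ya);yc=np.arctan2(-ya[0],ya[1])
print("cov yaw",yc,"origin",q.mean(0)+.004*ya)
# handle bar top (dark), top view
t=cv2.imread("pics/top0.png")
g=cv2.resize(cv2.cvtColor(t,6)[260:320,160:232],None,fx=4,fy=4,interpolation=2)
poly=((np.array([(217.1,264.4),(227.6,297.1),(175.1,316.4),(162.4,282.6)])-[160,260]+.5)*4).astype(int)
mm=np.zeros_like(g);cv2.fillPoly(mm,[poly],255);d=((g<90)&(mm>0)).astype(np.uint8)
k=max(cv2.findContours(d,0,1)[0],key=cv2.contourArea);r=cv2.minAreaRect(k);print(r)
print("bar",T.plane(np.array(r[0])/4-.4+[160,260],.036))
```

```text
tri [ 0.5477 -0.083   0.0699] 0.0018
tri [ 0.4677 -0.1042  0.0719] 0.0008
tri [0.5364 0.1497 0.0024] 0.0003
tri [ 4.631e-01  1.232e-01 -4.000e-04] 0.001
tri [ 0.4163  0.241  -0.0006] 0.0003
tri [0.4918 0.2726 0.0021] 0.0001
lip [[ 0.548  -0.0837]
 [ 0.4675 -0.1038]] 0.08297856876590573
block yaw 0.25854554220533377 centroid [ 0.52899167 -0.17545   ] grid [np.float64(-0.0421), np.float64(-0.0415), np.float64(-0.0409), np.float64(-0.0137), np.float64(-0.0136), np.float64(-0.0131), np.float64(0.0137), np.float64(0.0138), np.float64(0.0144), np.float64(0.0403), np.float64(0.0412), np.float64(0.0415)] [np.float64(-0.0262), np.float64(-0.0259), np.float64(-0.0257), np.float64(-0.0253), np.float64(-0.0004), np.float64(-0.0001), np.float64(0.0001), np.float64(0.0003), np.float64(0.0255), np.float64(0.0257), np.float64(0.0258), np.float64(0.0261)]
lip in grid frame y,x [0.08380144 0.08494852] [ 0.04186096 -0.04110968]
catch-end corners [-0.06939852 -0.06762968] [ 0.04242833 -0.04329691]
cov [[0.5363 0.1492]
 [0.4631 0.1227]
 [0.4168 0.2394]
 [0.4919 0.2715]] [0.13010112 0.07778944 0.12564188 0.08168675]
cov yaw 0.36266403277150805 origin [0.47560194 0.19941712]
((122.20303344726562, 126.22708129882812), (129.64773559570312, 29.78913116455078), 71.02959442138672)
bar [[0.47515011 0.20109636 0.036     ]]
```

```bash
python3 -m inch '[{"dy":-3.6,"wz":0.08},{"dy":-3.6,"wz":0.08},{"dy":-3.6,"wz":0.08},{"dy":-3.6,"wz":0.08},{"dy":-3.6,"wz":0.08}]' 1
python3 -m inch '[{"dx":4.1,"dy":-3.6,"wz":0.08},{"dx":4.1,"dy":-3.6,"wz":0.08},{"dx":4.1,"dy":-3.6,"wz":0.08},{"dx":4.1,"dy":-3.6,"wz":0.08},{"dx":4.1,"dy":-3.6,"wz":0.08}]'
python3 -m inch '[{"dz":-3},{"dz":-3},{"dz":-3},{"dz":-1},{}]'
```

```text
validation failed for argument at $[0]...
validation failed for argument at $[0]...
validation failed for argument at $[0]...
```

```bash
python3 -m inch '[{"dx":0,"dy":-3.6,"dz":0,"wx":0,"wy":0,"wz":0.08},{"dx":0,"dy":-3.6,"dz":0,"wx":0,"wy":0,"wz":0.08},{"dx":0,"dy":-3.6,"dz":0,"wx":0,"wy":0,"wz":0.08},{"dx":0,"dy":-3.6,"dz":0,"wx":0,"wy":0,"wz":0.08},{"dx":0,"dy":-3.6,"dz":0,"wx":0,"wy":0,"wz":0.08}]' 1
```

```text
clock: 0.6
eef_pos: [0.2686, 0.3826, 0.2309]
orientation: [-3.141, -0.0, 3.1]
contact_force: [0.3, 0.6, 0.4]
opening: 0.0851
grasp_force: 0.0
```

```bash
python3 -m inch '[{"dx":4.1,"dy":-3.6,"dz":0,"wx":0,"wy":0,"wz":0.08},{"dx":4.1,"dy":-3.6,"dz":0,"wx":0,"wy":0,"wz":0.08},{"dx":4.1,"dy":-3.6,"dz":0,"wx":0,"wy":0,"wz":0.08},{"dx":4.1,"dy":-3.6,"dz":0,"wx":0,"wy":0,"wz":0.08},{"dx":4.1,"dy":-3.6,"dz":0,"wx":0,"wy":0,"wz":0.07}]'
python3 -m inch '[{"dx":0,"dy":0,"dz":-3,"wx":0,"wy":0,"wz":0},{"dx":0,"dy":0,"dz":-3,"wx":0,"wy":0,"wz":0},{"dx":0,"dy":0,"dz":-3,"wx":0,"wy":0,"wz":0},{"dx":0,"dy":0,"dz":-2,"wx":0,"wy":0,"wz":0},{"dx":0,"dy":0,"dz":0,"wx":0,"wy":0,"wz":0}]'
python3 - <<'E'
from h import *
a=get_image("top")[225:335,120:270];b=get_image("scene")[180:290,130:280]
cv2.imwrite("pics/c2.png",np.hstack([cv2.resize(i,None,fx=2.6,fy=2.6,interpolation=2) for i in(a,b)]))
E
```

```text
clock: 1.1
eef_pos: [0.4579, 0.2175, 0.2313]
orientation: [3.141, 0.0, -2.793]
contact_force: [0.7, 1.4, -0.2]
opening: 0.085
grasp_force: 0.0
clock: 1.6
eef_pos: [0.4548, 0.2182, 0.1186]
orientation: [-3.141, -0.006, -2.797]
contact_force: [0.3, 0.4, 0.4]
opening: 0.0858
grasp_force: 0.0
```

View pics/c2.png

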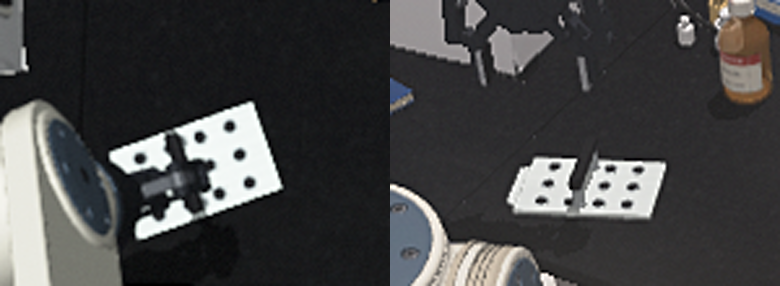

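The gripper is above the cover, about 2 cm short of the bar towards lower left, so I'll correct that and descend.

```bash
python3 -m inch '[{"dx":1,"dy":-0.8,"dz":0,"wx":0,"wy":0,"wz":0},{"dx":1,"dy":-0.9,"dz":0,"wx":0,"wy":0,"wz":0},{"dx":0,"dy":0,"dz":-2,"wx":0,"wy":0,"wz":0},{"dx":0,"dy":0,"dz":-2,"wx":0,"wy":0,"wz":0},{"dx":0,"dy":0,"dz":0,"wx":0,"wy":0,"wz":0}]'
python3 -m inch '[{"dx":0,"dy":0,"dz":-1,"wx":0,"wy":0,"wz":0},{"dx":0,"dy":0,"dz":-1,"wx":0,"wy":0,"wz":0},{"dx":0,"dy":0,"dz":-1,"wx":0,"wy":0,"wz":0},{"dx":0,"dy":0,"dz":0,"wx":0,"wy":0,"wz":0},{"dx":0,"dy":0,"dz":0,"wx":0,"wy":0,"wz":0}]'
python3 - <<'E'
from h import *
a=get_image("top")[245:325,140:250];b=get_image("scene")[180:280,150:260]
cv2.imwrite("pics/c3.png",np.hstack([cv2.resize(i,(396,int(i.shape[0]*3.6)),interpolation=2)[:288] for i in(a,b)]))
E
```

```text
clock: 2.2
eef_pos: [0.4766, 0.2011, 0.0802]
orientation: [-3.141, -0.002, -2.797]
contact_force: [-1.4, -0.9, 0.2]
opening: 0.0853
grasp_force: 0.0
clock: 2.7
eef_pos: [0.4766, 0.2022, 0.0511]
orientation: [-3.142, -0.001, -2.796]
contact_force: [0.4, -0.1, -0.7]
opening: 0.0856
grasp_force: 0.0
```

View pics/c3.png

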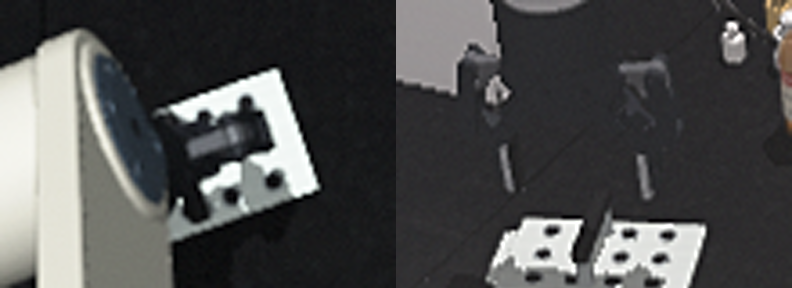

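The fingers straddle the bar symmetrically in the scene view, with bar about (595,230) and pads at (508,165) and (643,175). I'll descend and grip.

```bash
python3 -m inch '[{"dx":0,"dy":0,"dz":-1,"wx":0,"wy":0,"wz":0},{"dx":0,"dy":0,"dz":-1,"wx":0,"wy":0,"wz":0},{"dx":0,"dy":0,"dz":-1,"wx":0,"wy":0,"wz":0},{"dx":0,"dy":0,"dz":-0.7,"wx":0,"wy":0,"wz":0},{"dx":0,"dy":0,"dz":0,"wx":0,"wy":0,"wz":0}]'
python3 -m inch '[{"dx":0,"dy":0,"dz":0,"wx":0,"wy":0,"wz":0},{"dx":0,"dy":0,"dz":0,"wx":0,"wy":0,"wz":0},{"dx":0,"dy":0,"dz":0,"wx":0,"wy":0,"wz":0},{"dx":0,"dy":0,"dz":0,"wx":0,"wy":0,"wz":0},{"dx":0,"dy":0,"dz":0,"wx":0,"wy":0,"wz":0}]' 0
python3 -m inch '[{"dx":0,"dy":0,"dz":0,"wx":0,"wy":0,"wz":0},{"dx":0,"dy":0,"dz":0,"wx":0,"wy":0,"wz":0},{"dx":0,"dy":0,"dz":0,"wx":0,"wy":0,"wz":0},{"dx":0,"dy":0,"dz":0,"wx":0,"wy":0,"wz":0},{"dx":0,"dy":0,"dz":0,"wx":0,"wy":0,"wz":0}]'
```

```text
clock: 3.3
eef_pos: [0.4759, 0.2019, 0.0129]
orientation: [-3.141, -0.002, -2.796]
contact_force: [-0.9, 0.0, 0.4]
opening: 0.0855
grasp_force: 0.0
clock: 3.8
eef_pos: [0.4769, 0.2022, 0.0145]
orientation: [-3.141, 0.0, -2.796]
contact_force: [1.0, -2.3, 2.4]
opening: 0.0127
grasp_force: 2.0
clock: 4.3
eef_pos: [0.477, 0.2023, 0.0147]
orientation: [-3.141, 0.001, -2.796]
contact_force: [-0.4, -1.1, 5.4]
opening: 0.0109
grasp_force: 59.2
```

```bash
python3 -m inch '[{"dx":0,"dy":0,"dz":1,"wx":0,"wy":0,"wz":0},{"dx":0,"dy":0,"dz":3,"wx":0,"wy":0,"wz":0},{"dx":0,"dy":0,"dz":4,"wx":0,"wy":0,"wz":0},{"dx":0,"dy":0,"dz":4,"wx":0,"wy":0,"wz":0},{"dx":0,"dy":-1,"dz":4,"wx":0,"wy":0,"wz":0}]'
python3 -m inch '[{"dx":0.5,"dy":-3,"dz":1,"wx":-0.02,"wy":-0.005,"wz":-0.01},{"dx":0.5,"dy":-3,"dz":0,"wx":-0.02,"wy":-0.005,"wz":-0.01},{"dx":0.5,"dy":-3,"dz":0,"wx":-0.02,"wy":-0.005,"wz":-0.01},{"dx":0.5,"dy":-3,"dz":0,"wx":-0.02,"wy":-0.005,"wz":-0.01},{"dx":0.5,"dy":-3,"dz":0,"wx":-0.02,"wy":-0.005,"wz":-0.01}]'
python3 -m inch '[{"dx":0.5,"dy":-3,"dz":0,"wx":-0.02,"wy":-0.005,"wz":-0.01},{"dx":0.5,"dy":-3,"dz":0,"wx":-0.02,"wy":-0.005,"wz":-0.01},{"dx":0.5,"dy":-3,"dz":0,"wx":-0.02,"wy":-0.005,"wz":-0.01},{"dx":0.5,"dy":-3,"dz":0,"wx":-0.02,"wy":-0.005,"wz":-0.01},{"dx":0.5,"dy":-3,"dz":0,"wx":-0.02,"wy":-0.005,"wz":0}]'
python3 -m inch '[{"dx":0,"dy":-3,"dz":0,"wx":0,"wy":0,"wz":0},{"dx":0,"dy":-3,"dz":0,"wx":0,"wy":0,"wz":0},{"dx":0,"dy":-1,"dz":0,"wx":0,"wy":0,"wz":0},{"dx":0,"dy":0,"dz":0,"wx":0,"wy":0,"wz":0},{"dx":0,"dy":0,"dz":0,"wx":0,"wy":0,"wz":0}]'
python3 - <<'E'
from h import *
a=get_image("top");b=get_image("scene");cv2.imwrite("pics/t4.png",a);cv2.imwrite("pics/s4.png",b)
cv2.imwrite("pics/c4.png",np.hstack([cv2.resize(i,None,fx=2.4,fy=2.4,interpolation=2) for i in(a[190:330,290:450],b[160:300,270:430])]))
E
```

```text
clock: 4.8
eef_pos: [0.4763, 0.1926, 0.1762]
orientation: [3.141, -0.0, -2.796]
contact_force: [1.4, -0.9, -2.4]
opening: 0.0107
grasp_force: 58.8
clock: 5.3
eef_pos: [0.5014, 0.041, 0.1847]
orientation: [-3.038, -0.008, -2.847]
contact_force: [-0.1, 0.5, -3.0]
opening: 0.0109
grasp_force: 58.9
clock: 5.8
eef_pos: [0.5264, -0.1089, 0.1846]
orientation: [-2.935, -0.011, -2.889]
contact_force: [0.0, -1.1, -2.4]
opening: 0.0114
grasp_force: 58.8
clock: 6.3
eef_pos: [0.5264, -0.1771, 0.1842]
orientation: [-2.936, -0.011, -2.889]
contact_force: [-0.2, 0.4, -2.5]
opening: 0.0109
grasp_force: 58.9
```

View pics/c4.png

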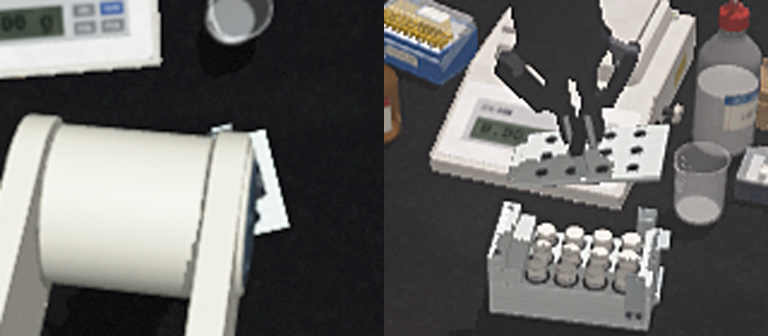

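The tilted cover hangs level in x above the block, catch end up. Catch-end corners sit at about (399,244) and (410,285) in top and (388,212) and (385,235) in scene. Next I'll work out its in-hand offset.

```bash
cat >> m.py <<'E'
from scipy.spatial.transform import Rotation as Ro
def cover(st,off=(0,0,.0147)):
    Rt=Ro.from_euler('xyz',st['orientation']).as_matrix()
    return Rt@np.diag([-1.,1,-1]), np.array(st['eef_pos'])+Rt@np.array(off)
YB=.2585;OB=np.array([.5269,-.1677,0.])
RB=Ro.from_euler('z',YB).as_matrix()
def rel(st,off=(0,0,.0147)):
    R,o=cover(st,off);Rr=RB.T@R
    f=lambda p:(1000*RB.T@(o+R@np.array(p)-OB)).round(1)
    print("rot(block)",Ro.from_matrix(Rr).as_rotvec().round(4),"org",f([0,0,0]),"tongue",f([0,.072,0]),"catch edge",f([0,-.07,0]))
E
python3 - <<'E'
from m import *
st=robot.get_state();rel(st)
R,o=cover(st);t=cv2.imread("pics/t4.png");s=cv2.imread("pics/s4.png")
print(T.proj([o+R@np.array(p) for p in((.04,-.07,.006),(-.04,-.07,.006))]).round(1))
print(S.proj([o+R@np.array(p) for p in((.04,-.07,.006),(-.04,-.07,.006),(-.0255,.072,0.0035),(-.04,.062,.006))]).round(1))
print(quad(t,(394,236,22,55),130).round(1).tolist());print(quad(s,(318,206,74,36),110).round(1).tolist())
E
```

```text
rot(block) [-0.2053  0.0109 -0.003 ] org [ -2.7 -11.6 169.8] tongue [ -2.5  58.9 155.2] catch edge [ -2.8 -80.1 184.1]
[[400.1 242.7]
 [410.1 283.3]]
[[388.4 210.2]
 [384.1 231.8]
 [320.2 232.4]
 [323.1 235.2]]
[[399.9, 243.6], [410.1, 283.4], [395.9, 287.1], [393.6, 244.9]]
[[388.4, 211.6], [384.4, 234.1], [370.4, 241.4], [339.6, 241.4], [317.6, 236.6], [317.6, 205.6], [385.4, 205.6]]
```

```bash
python3 -m inch '[{"dx":0.34,"dy":-0.12,"dz":-1,"wx":0.003,"wy":-0.011,"wz":0.003},{"dx":0,"dy":0,"dz":-2,"wx":0,"wy":0,"wz":0},{"dx":0,"dy":0,"dz":-2,"wx":0,"wy":0,"wz":0},{"dx":0,"dy":0,"dz":-2,"wx":0,"wy":0,"wz":0},{"dx":0,"dy":0,"dz":-1,"wx":0,"wy":0,"wz":0}]'
python3 -m inch '[{"dx":0,"dy":0,"dz":0,"wx":0,"wy":0,"wz":0},{"dx":0,"dy":0,"dz":0,"wx":0,"wy":0,"wz":0},{"dx":0,"dy":0,"dz":0,"wx":0,"wy":0,"wz":0},{"dx":0,"dy":0,"dz":0,"wx":0,"wy":0,"wz":0},{"dx":0,"dy":0,"dz":0,"wx":0,"wy":0,"wz":0}]'
python3 - <<'E'
from m import *
rel(robot.get_state());a=get_image("top");b=get_image("scene");cv2.imwrite("pics/t5.png",a);cv2.imwrite("pics/s5.png",b)
cv2.imwrite("pics/c5.png",np.hstack([cv2.resize(i,None,fx=4,fy=4,interpolation=2) for i in(a[220:310,310:410],b[215:305,300:400])]))
E
```

```text
clock: 6.9
eef_pos: [0.5294, -0.1777, 0.1028]
orientation: [-2.937, -0.001, -2.884]
contact_force: [0.3, 0.1, -2.5]
opening: 0.0109
grasp_force: 58.8
clock: 7.4
eef_pos: [0.5306, -0.1791, 0.105]
orientation: [-2.935, 0.002, -2.885]
contact_force: [-0.3, 0.3, -1.3]
opening: 0.0108
grasp_force: 58.8
rot(block) [-0.2062 -0.0019 -0.002 ] org [  0.7 -14.9  90.6] tongue [ 0.8 55.5 75.8] catch edge [  0.5 -83.5 104.9]
```

View pics/c5.png

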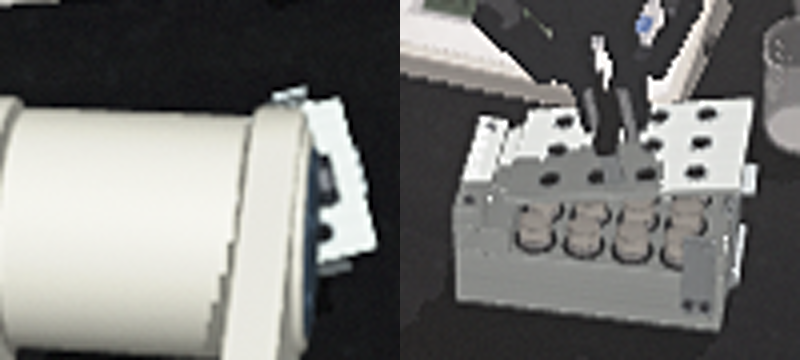

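The tilted cover hangs just over the block, tongue behind the lip. In top, its catch-end corners are at about (395,244) and (404,282), between the guides.

```bash
python3 - <<'E'
from m import *
st=robot.get_state();R,o=cover(st)
print(T.proj([o+R@np.array(p) for p in((.04,-.07,.006),(-.04,-.07,.006))]).round(1),quad(cv2.imread("pics/t5.png"),(389,238,22,50),130).round(1).tolist())
E
python3 -m inch '[{"dx":0,"dy":0,"dz":-0.4,"wx":0,"wy":0,"wz":0},{"dx":0,"dy":0,"dz":-0.4,"wx":0,"wy":0,"wz":0},{"dx":0,"dy":0,"dz":-0.2,"wx":0,"wy":0,"wz":0},{"dx":0,"dy":0,"dz":-0.1,"wx":0,"wy":0,"wz":0},{"dx":0,"dy":0,"dz":0,"wx":0,"wy":0,"wz":0}]'
python3 -c "from m import *;rel(robot.get_state())"
python3 -m inch '[{"dx":0,"dy":0,"dz":-0.1,"wx":0,"wy":0,"wz":0},{"dx":0,"dy":0,"dz":0,"wx":0,"wy":0,"wz":0},{"dx":0,"dy":0,"dz":-0.1,"wx":0,"wy":0,"wz":0},{"dx":0,"dy":0,"dz":0,"wx":0,"wy":0,"wz":0},{"dx":0,"dy":0,"dz":0,"wx":0,"wy":0,"wz":0}]'
python3 -c "from m import *;rel(robot.get_state())"
```

```text
[[394.9 243.5]
 [404.2 281.1]] [[394.1, 244.1], [403.4, 281.1], [389.9, 285.4], [388.6, 245.4]]
clock: 8.0
eef_pos: [0.53, -0.1789, 0.093]
orientation: [-2.936, 0.001, -2.885]
contact_force: [0.1, -0.2, -2.8]
opening: 0.0108
grasp_force: 58.9
rot(block) [-0.2055 -0.0004 -0.0019] org [  0.1 -14.7  78.6] tongue [ 0.3 55.8 63.9] catch edge [ -0.  -83.2  92.9]
clock: 8.5
eef_pos: [0.5302, -0.179, 0.0913]
orientation: [-2.936, 0.001, -2.885]
contact_force: [-0.1, 0.6, -1.7]
opening: 0.0108
grasp_force: 58.9
rot(block) [-0.2057 -0.0009 -0.0018] org [  0.3 -14.7  76.9] tongue [ 0.5 55.8 62.2] catch edge [  0.2 -83.3  91.2]
```

```bash
python3 -m inch '[{"dx":0,"dy":0,"dz":-0.05,"wx":0,"wy":0,"wz":0},{"dx":0,"dy":0,"dz":0,"wx":0,"wy":0,"wz":0},{"dx":0,"dy":0,"dz":-0.05,"wx":0,"wy":0,"wz":0},{"dx":0,"dy":0,"dz":0,"wx":0,"wy":0,"wz":0},{"dx":0,"dy":0,"dz":0,"wx":0,"wy":0,"wz":0}]' | grep -E 'eef|force'
python3 -m inch '[{"dx":0,"dy":0,"dz":-0.05,"wx":0,"wy":0,"wz":0},{"dx":0,"dy":0,"dz":0,"wx":0,"wy":0,"wz":0},{"dx":0,"dy":0,"dz":0,"wx":0,"wy":0,"wz":0},{"dx":0,"dy":0,"dz":0,"wx":0,"wy":0,"wz":0},{"dx":0,"dy":0,"dz":0,"wx":0,"wy":0,"wz":0}]'| grep -E 'eef|force'
python3 -m inch '[{"dx":0,"dy":0,"dz":-0.05,"wx":0,"wy":0,"wz":0},{"dx":0,"dy":0,"dz":0,"wx":0,"wy":0,"wz":0},{"dx":0,"dy":0,"dz":0,"wx":0,"wy":0,"wz":0},{"dx":0,"dy":0,"dz":0,"wx":0,"wy":0,"wz":0},{"dx":0,"dy":0,"dz":0,"wx":0,"wy":0,"wz":0}]'| grep -E 'eef|force'
python3 -c "from m import *;rel(robot.get_state());print(robot.get_state()['wrist_torque'])"
```

```text
eef_pos: [0.5302, -0.1789, 0.0902]
contact_force: [-0.6, -0.5, -2.0]
grasp_force: 58.9
eef_pos: [0.5302, -0.1789, 0.0898]
contact_force: [-0.3, -0.2, -2.2]
grasp_force: 58.9
eef_pos: [0.5302, -0.179, 0.0893]
contact_force: [0.2, 0.0, -2.4]
grasp_force: 58.9
rot(block) [-0.2057 -0.0009 -0.0018] org [  0.3 -14.7  74.9] tongue [ 0.5 55.7 60.2] catch edge [  0.2 -83.3  89.2]
[ 0.21317505  0.05395297 -0.03776206]
```

```bash
python3 -m inch '[{"dx":0,"dy":0,"dz":-0.05,"wx":0,"wy":0,"wz":0},{"dx":0,"dy":0,"dz":0,"wx":0,"wy":0,"wz":0},{"dx":0,"dy":0,"dz":0,"wx":0,"wy":0,"wz":0},{"dx":0,"dy":0,"dz":0,"wx":0,"wy":0,"wz":0},{"dx":0,"dy":0,"dz":0,"wx":0,"wy":0,"wz":0}]'| grep -E 'eef|force'
python3 -c "from m import *;print(robot.get_state()['wrist_torque'])"
python3 -m inch '[{"dx":0,"dy":0,"dz":-0.05,"wx":0,"wy":0,"wz":0},{"dx":0,"dy":0,"dz":0,"wx":0,"wy":0,"wz":0},{"dx":0,"dy":0,"dz":0,"wx":0,"wy":0,"wz":0},{"dx":0,"dy":0,"dz":0,"wx":0,"wy":0,"wz":0},{"dx":0,"dy":0,"dz":0,"wx":0,"wy":0,"wz":0}]'| grep -E 'eef|force'
python3 -c "from m import *;rel(robot.get_state());print(robot.get_state()['wrist_torque'])"
```

```text
eef_pos: [0.5302, -0.179, 0.0888]
contact_force: [0.5, -0.3, -2.3]
grasp_force: 58.9
[ 0.13672365  0.04713897 -0.00129815]
eef_pos: [0.5304, -0.1791, 0.0884]
contact_force: [0.3, -2.1, 1.5]
grasp_force: 59.2
rot(block) [-0.206  -0.0012 -0.0018] org [  0.4 -14.9  74.1] tongue [ 0.6 55.6 59.3] catch edge [  0.3 -83.4  88.4]
[-0.14447959  0.09190695 -0.01239032]
```

```bash
python3 -m inch '[{"dx":0,"dy":0,"dz":0.07,"wx":0,"wy":0,"wz":0},{"dx":-0.05,"dy":0.19,"dz":0,"wx":0,"wy":0,"wz":0},{"dx":-0.05,"dy":0.19,"dz":0,"wx":0,"wy":0,"wz":0},{"dx":-0.05,"dy":0.19,"dz":0,"wx":0,"wy":0,"wz":0},{"dx":-0.05,"dy":0.19,"dz":0,"wx":0,"wy":0,"wz":0}]'| grep -E 'eef|force'
python3 -m inch '[{"dx":-0.025,"dy":0.1,"dz":0,"wx":0,"wy":0,"wz":0},{"dx":-0.025,"dy":0.1,"dz":0,"wx":0,"wy":0,"wz":0},{"dx":-0.025,"dy":0.1,"dz":0,"wx":0,"wy":0,"wz":0},{"dx":-0.025,"dy":0.1,"dz":0,"wx":0,"wy":0,"wz":0},{"dx":0,"dy":0,"dz":0,"wx":0,"wy":0,"wz":0}]'| grep -E 'eef|force'
python3 -c "from m import *;rel(robot.get_state());print(robot.get_state()['wrist_torque'])"
```

```text
eef_pos: [0.528, -0.171, 0.0888]
contact_force: [-0.2, 0.1, -2.9]
grasp_force: 58.9
eef_pos: [0.5278, -0.1683, 0.0896]
contact_force: [0.1, -7.3, 0.5]
grasp_force: 59.1
rot(block) [-0.2077 -0.0015 -0.0009] org [ 0.7 -3.9 75.2] tongue [ 0.8 66.6 60.4] catch edge [  0.7 -72.4  89.7]
[-1.20044565  0.05458181  0.06852663]
```

```bash
sed -i 's/^RB=.*/&\nOB=OB-RB@[0,.0062,0]/' m.py
python3 -m inch '[{"dx":0.025,"dy":-0.1,"dz":0,"wx":0,"wy":0,"wz":0},{"dx":0.01,"dy":-0.05,"dz":0,"wx":0,"wy":0,"wz":0},{"dx":0,"dy":0,"dz":0,"wx":0,"wy":0,"wz":0},{"dx":0,"dy":0,"dz":0,"wx":0,"wy":0,"wz":0},{"dx":0,"dy":0,"dz":0,"wx":0,"wy":0,"wz":0}]'| grep -E 'eef|force'
python3 - <<'E'
from m import *
rel(robot.get_state());print(robot.get_state()['wrist_torque']);a=get_image("top");b=get_image("scene");cv2.imwrite("pics/t6.png",a);cv2.imwrite("pics/s6.png",b)
cv2.imwrite("pics/c6.png",np.hstack([cv2.resize(i,None,fx=f,fy=f,interpolation=2) for i,f in((a[230:300,370:420],6),(b[232:302,305:389],6))]))
st=robot.get_state();R,o=cover(st)
print(T.proj([o+R@np.array(p) for p in((.04,-.07,.006),(-.04,-.07,.006))]).round(1))
E
```

```text
eef_pos: [0.5276, -0.1689, 0.089]
contact_force: [0.3, -2.5, -1.2]
grasp_force: 59.0
rot(block) [-0.2059 -0.001  -0.0017] org [ 0.4  1.8 74.6] tongue [ 0.5 72.3 59.9] catch edge [  0.3 -66.7  89. ]
[-0.2603841   0.02046217 -0.00286624]
[[388.9 245.2]
 [398.  282.3]]
```

View pics/c6.png

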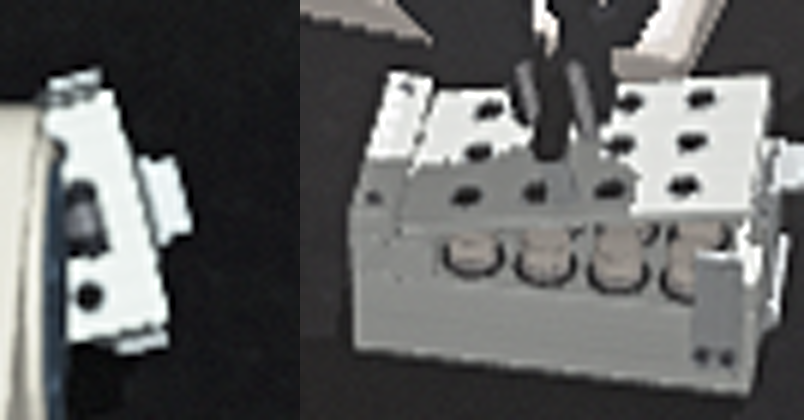

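The tongue end sits under the lip in scene, with the plate meeting the lip at about (415,120). The catch end lies between both guide plates, cover corners at (110,80) and (165,330) in the left crop. I'll now pivot it down onto the catch ramp.

```bash
python3 -m inch '[{"dx":0.012,"dy":-0.045,"dz":-0.1,"wx":0.0145,"wy":0.0038,"wz":0},{"dx":0.012,"dy":-0.045,"dz":-0.1,"wx":0.0145,"wy":0.0038,"wz":0},{"dx":0.01,"dy":-0.039,"dz":-0.1,"wx":0.0145,"wy":0.0038,"wz":0},{"dx":0,"dy":0,"dz":0,"wx":0,"wy":0,"wz":0},{"dx":0,"dy":0,"dz":0,"wx":0,"wy":0,"wz":0}]'| grep -E 'eef|force'
python3 -c "from m import *;s=robot.get_state();rel(s);print(s['wrist_torque'])"
python3 -m inch '[{"dx":0.01,"dy":-0.039,"dz":-0.1,"wx":0.0145,"wy":0.0038,"wz":0},{"dx":0,"dy":0,"dz":0,"wx":0,"wy":0,"wz":0},{"dx":0,"dy":0,"dz":0,"wx":0,"wy":0,"wz":0},{"dx":0,"dy":0,"dz":0,"wx":0,"wy":0,"wz":0},{"dx":0,"dy":0,"dz":0,"wx":0,"wy":0,"wz":0}]'| grep -E 'eef|force'
python3 -c "from m import *;s=robot.get_state();rel(s);print(s['wrist_torque'])"
```

```text
eef_pos: [0.5277, -0.1702, 0.0858]
contact_force: [0.6, -1.0, -1.7]
grasp_force: 59.0
rot(block) [-0.1604 -0.0007 -0.0026] org [ 0.2  1.2 71.3] tongue [ 0.3 72.3 59.8] catch edge [ -0.  -67.9  82.5]
[ 0.0440303   0.00640585 -0.02716003]
eef_pos: [0.5278, -0.1704, 0.0849]
contact_force: [0.2, 0.1, -2.3]
grasp_force: 59.0
rot(block) [-0.1457 -0.0008 -0.0017] org [ 0.2  1.2 70.4] tongue [ 0.4 72.4 59.9] catch edge [  0.1 -68.1  80.5]
[ 0.06305821 -0.00578285  0.01100799]
```

```bash
for i in 1; do python3 -m inch '[{"dx":0.009,"dy":-0.035,"dz":-0.1,"wx":0.0145,"wy":0.0038,"wz":0},{"dx":0,"dy":0,"dz":0,"wx":0,"wy":0,"wz":0},{"dx":0,"dy":0,"dz":0,"wx":0,"wy":0,"wz":0},{"dx":0,"dy":0,"dz":0,"wx":0,"wy":0,"wz":0},{"dx":0,"dy":0,"dz":0,"wx":0,"wy":0,"wz":0}]'| grep -E 'eef|force'; done
python3 -c "from m import *;s=robot.get_state();rel(s);print(s['wrist_torque'])"
python3 -m inch '[{"dx":0.009,"dy":-0.034,"dz":-0.1,"wx":0.0145,"wy":0.0038,"wz":0},{"dx":0,"dy":0,"dz":0,"wx":0,"wy":0,"wz":0},{"dx":0,"dy":0,"dz":0,"wx":0,"wy":0,"wz":0},{"dx":0,"dy":0,"dz":0,"wx":0,"wy":0,"wz":0},{"dx":0,"dy":0,"dz":0,"wx":0,"wy":0,"wz":0}]'| grep -E 'eef|force'
python3 -c "from m import *;s=robot.get_state();rel(s);print(s['wrist_torque'])"
```

```text
eef_pos: [0.528, -0.1708, 0.0839]
contact_force: [0.1, -0.2, -2.2]
grasp_force: 59.0
rot(block) [-0.1307 -0.0008 -0.0019] org [ 0.3  1.  69.3] tongue [ 0.4 72.4 60. ] catch edge [  0.1 -68.4  78.5]
[ 1.02164312e-01 -7.40946275e-06 -1.63585913e-03]
eef_pos: [0.5282, -0.1711, 0.083]
contact_force: [-0.6, 1.7, -1.5]
grasp_force: 59.1
rot(block) [-0.1157 -0.001  -0.0018] org [ 0.4  0.9 68.4] tongue [ 0.5 72.4 60.1] catch edge [  0.2 -68.7  76.5]
[0.25462843 0.00174754 0.03363324]
```

Contact with the catch ramp is where expected, edge at (-69, 76) mm in block axes. I'll release and withdraw along the tool axis.

```bash
python3 -m inch '[{"dx":0,"dy":0,"dz":0,"wx":0,"wy":0,"wz":0},{"dx":0,"dy":0,"dz":0,"wx":0,"wy":0,"wz":0},{"dx":0,"dy":0,"dz":0,"wx":0,"wy":0,"wz":0},{"dx":0,"dy":0,"dz":0,"wx":0,"wy":0,"wz":0},{"dx":0,"dy":0,"dz":0,"wx":0,"wy":0,"wz":0}]' 0.45
python3 -m inch '[{"dx":-0.015,"dy":0.055,"dz":0.5,"wx":0,"wy":0,"wz":0},{"dx":-0.03,"dy":0.11,"dz":1,"wx":0,"wy":0,"wz":0},{"dx":-0.06,"dy":0.22,"dz":2,"wx":0,"wy":0,"wz":0},{"dx":-0.06,"dy":0.22,"dz":2,"wx":0,"wy":0,"wz":0},{"dx":0,"dy":0,"dz":2,"wx":0,"wy":0,"wz":0}]'
python3 -m inch '[{"dx":0,"dy":0,"dz":0,"wx":0.05,"wy":0.013,"wz":0},{"dx":0,"dy":0,"dz":0,"wx":0.05,"wy":0.013,"wz":0},{"dx":0,"dy":0,"dz":0,"wx":0.012,"wy":0.003,"wz":0},{"dx":0,"dy":0,"dz":0,"wx":0,"wy":0,"wz":0},{"dx":0,"dy":0,"dz":0,"wx":0,"wy":0,"wz":0}]' 0
python3 - <<'E'
from m import *
st=robot.get_state();print("tcp in block",RB.T@(st['eef_pos']-OB),st['orientation'],st['q'])
for p in((0,-.048),(0,-.052)):print("press target",(OB+RB@[p[0],p[1],.0]).round(4),(OB+RB@[p[0],p[1],.0]-st['eef_pos']).round(4))
a=get_image("top");b=get_image("scene");cv2.imwrite("pics/t7.png",a);cv2.imwrite("pics/s7.png",b)
cv2.imwrite("pics/c7.png",np.hstack([cv2.resize(i,None,fx=f,fy=f,interpolation=2) for i,f in((a[230:300,350:420],5.6),(b[232:302,305:389],5.6))])[:, :800])
E
```

```text
clock: 15.1
eef_pos: [0.5282, -0.1713, 0.0831]
orientation: [-3.026, 0.001, -2.885]
contact_force: [0.6, -0.1, 0.7]
opening: 0.0386
grasp_force: 0.0
clock: 15.6
eef_pos: [0.5265, -0.1649, 0.1596]
orientation: [-3.026, 0.002, -2.885]
contact_force: [0.2, 0.8, 0.1]
opening: 0.0384
grasp_force: 0.0
clock: 16.1
eef_pos: [0.5263, -0.1652, 0.158]
orientation: [-3.141, 0.001, -2.885]
contact_force: [0.4, -0.1, -0.8]
opening: 0.0001
grasp_force: 0.0
tcp in block [3.80448074e-05 8.82060127e-03 1.58023274e-01] [-3.14065670e+00  1.14788367e-03 -2.88523298e+00] [-3.06701769e-01  3.22848120e-01  1.86039623e+00 -2.18679058e-04
  9.56878048e-01 -2.13373138e+00]
press target [ 0.5408 -0.2201  0.    ] [ 0.0145 -0.0549 -0.158 ]
press target [ 0.5418 -0.224   0.    ] [ 0.0155 -0.0588 -0.158 ]
```

View pics/c7.png

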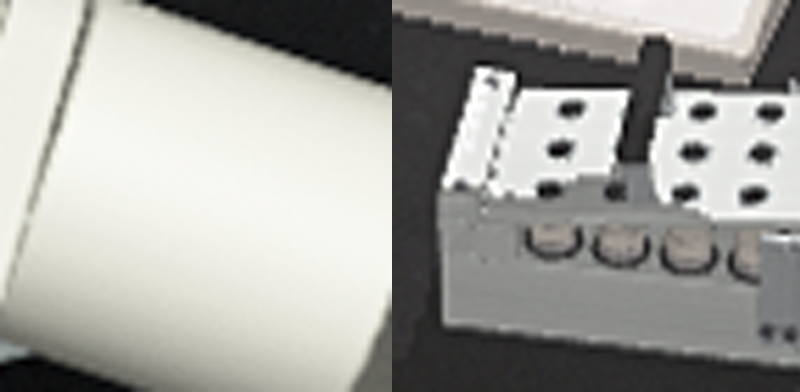

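The cover rests freely with its tongue under the lip, plate edge against the lip at about (515,100), catch end raised on the ramp. Next comes the press.

```bash
python3 -m inch '[{"dx":0.5,"dy":-1.9,"dz":0,"wx":0,"wy":0,"wz":0},{"dx":0.5,"dy":-1.9,"dz":0,"wx":0,"wy":0,"wz":0},{"dx":0.47,"dy":-1.8,"dz":0,"wx":0,"wy":0,"wz":0},{"dx":0,"dy":0,"dz":-1.5,"wx":0,"wy":0,"wz":0},{"dx":0,"dy":0,"dz":-1.5,"wx":0,"wy":0,"wz":0}]' | grep -E 'eef|force'
python3 -m inch '[{"dx":0,"dy":0,"dz":-1.5,"wx":0,"wy":0,"wz":0},{"dx":0,"dy":0,"dz":-1.5,"wx":0,"wy":0,"wz":0},{"dx":0,"dy":0,"dz":-0.8,"wx":0,"wy":0,"wz":0},{"dx":0,"dy":0,"dz":0,"wx":0,"wy":0,"wz":0},{"dx":0,"dy":0,"dz":0,"wx":0,"wy":0,"wz":0}]' | grep -E 'eef|force'
python3 -c "
from m import *
st=robot.get_state();print('tcp in block',RB.T@(st['eef_pos']-OB),st['clock'])"
```

```text
eef_pos: [0.5412, -0.2222, 0.1268]
contact_force: [-0.5, -0.5, -0.8]
grasp_force: 0.0
eef_pos: [0.5414, -0.221, 0.09]
contact_force: [0.3, -0.3, -0.0]
grasp_force: 0.0
tcp in block [ 0.00034735 -0.04902389  0.0899526 ] 17.2
```

```bash
python3 -m inch '[{"dx":0,"dy":0,"dz":-0.2,"wx":0,"wy":0,"wz":0},{"dx":0,"dy":0,"dz":-0.2,"wx":0,"wy":0,"wz":0},{"dx":0,"dy":0,"dz":-0.2,"wx":0,"wy":0,"wz":0},{"dx":0,"dy":0,"dz":-0.2,"wx":0,"wy":0,"wz":0},{"dx":0,"dy":0,"dz":-0.1,"wx":0,"wy":0,"wz":0}]' | grep -E 'eef|contact'
python3 -m inch '[{"dx":0,"dy":0,"dz":-0.1,"wx":0,"wy":0,"wz":0},{"dx":0,"dy":0,"dz":-0.1,"wx":0,"wy":0,"wz":0},{"dx":0,"dy":0,"dz":0,"wx":0,"wy":0,"wz":0},{"dx":0,"dy":0,"dz":0,"wx":0,"wy":0,"wz":0},{"dx":0,"dy":0,"dz":0,"wx":0,"wy":0,"wz":0}]' | grep -E 'eef|contact'
python3 -m inch '[{"dx":0,"dy":0,"dz":-0.1,"wx":0,"wy":0,"wz":0},{"dx":0,"dy":0,"dz":-0.1,"wx":0,"wy":0,"wz":0},{"dx":0,"dy":0,"dz":0,"wx":0,"wy":0,"wz":0},{"dx":0,"dy":0,"dz":0,"wx":0,"wy":0,"wz":0},{"dx":0,"dy":0,"dz":0,"wx":0,"wy":0,"wz":0}]' | grep -E 'eef|contact'
```

```text
eef_pos: [0.5411, -0.2212, 0.0808]
contact_force: [-0.3, 0.4, 0.5]
eef_pos: [0.5413, -0.2213, 0.0791]
contact_force: [0.8, 0.7, 2.7]
eef_pos: [0.5415, -0.2214, 0.0771]
contact_force: [-0.3, -1.3, 4.6]
```

```bash
for i in 1; do python3 -m inch '[{"dx":0,"dy":0,"dz":-0.1,"wx":0,"wy":0,"wz":0},{"dx":0,"dy":0,"dz":-0.1,"wx":0,"wy":0,"wz":0},{"dx":0,"dy":0,"dz":-0.1,"wx":0,"wy":0,"wz":0},{"dx":0,"dy":0,"dz":0,"wx":0,"wy":0,"wz":0},{"dx":0,"dy":0,"dz":0,"wx":0,"wy":0,"wz":0}]' | grep -E 'eef|contact'; done
python3 -m inch '[{"dx":0,"dy":0,"dz":-0.1,"wx":0,"wy":0,"wz":0},{"dx":0,"dy":0,"dz":-0.1,"wx":0,"wy":0,"wz":0},{"dx":0,"dy":0,"dz":-0.1,"wx":0,"wy":0,"wz":0},{"dx":0,"dy":0,"dz":0,"wx":0,"wy":0,"wz":0},{"dx":0,"dy":0,"dz":0,"wx":0,"wy":0,"wz":0}]' | grep -E 'eef|contact'
```

```text
eef_pos: [0.5405, -0.2208, 0.0734]
contact_force: [-0.1, -0.1, 0.1]
eef_pos: [0.5412, -0.2211, 0.0709]
contact_force: [-0.5, -0.2, 0.1]
```

```bash
python3 -m inch '[{"dx":0,"dy":0,"dz":-0.1,"wx":0,"wy":0,"wz":0},{"dx":0,"dy":0,"dz":-0.1,"wx":0,"wy":0,"wz":0},{"dx":0,"dy":0,"dz":0,"wx":0,"wy":0,"wz":0},{"dx":0,"dy":0,"dz":0,"wx":0,"wy":0,"wz":0},{"dx":0,"dy":0,"dz":0,"wx":0,"wy":0,"wz":0}]' | grep -E 'eef|contact'
python3 -m inch '[{"dx":0,"dy":0,"dz":-0.1,"wx":0,"wy":0,"wz":0},{"dx":0,"dy":0,"dz":-0.1,"wx":0,"wy":0,"wz":0},{"dx":0,"dy":0,"dz":0,"wx":0,"wy":0,"wz":0},{"dx":0,"dy":0,"dz":0,"wx":0,"wy":0,"wz":0},{"dx":0,"dy":0,"dz":0,"wx":0,"wy":0,"wz":0}]' | grep -E 'eef|contact'
python3 -c "
from bench import get_image as g,robot;import cv2
print(robot.get_state()['clock'])
i=g('scene');cv2.imwrite('pics/s8.png',i);cv2.imwrite('pics/c8.png',cv2.resize(i[225:305,300:400],None,fx=7,fy=7,interpolation=2))"
```

```text
eef_pos: [0.5412, -0.2212, 0.0689]
contact_force: [0.1, -0.5, 1.5]
eef_pos: [0.5412, -0.2212, 0.0669]
contact_force: [0.6, -0.6, -0.6]
20.7
```

View pics/c8.png

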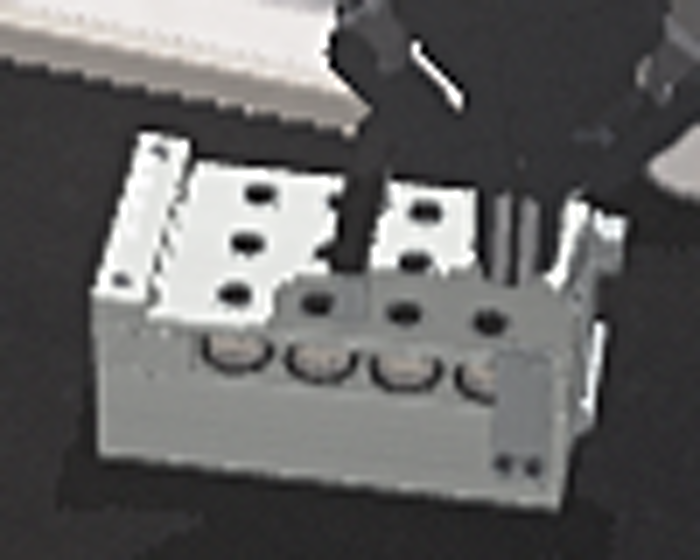

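In scene the cover lies flat between lip and catch, its near edge parallel to the block top. A light press will confirm it is seated.

```bash
python3 -m inch '[{"dx":0,"dy":0,"dz":-0.05,"wx":0,"wy":0,"wz":0},{"dx":0,"dy":0,"dz":-0.05,"wx":0,"wy":0,"wz":0},{"dx":0,"dy":0,"dz":0,"wx":0,"wy":0,"wz":0},{"dx":0,"dy":0,"dz":0,"wx":0,"wy":0,"wz":0},{"dx":0,"dy":0,"dz":0,"wx":0,"wy":0,"wz":0}]' | grep -E 'eef|contact'
python3 -m inch '[{"dx":0,"dy":0,"dz":-0.05,"wx":0,"wy":0,"wz":0},{"dx":0,"dy":0,"dz":0,"wx":0,"wy":0,"wz":0},{"dx":0,"dy":0,"dz":0,"wx":0,"wy":0,"wz":0},{"dx":0,"dy":0,"dz":0,"wx":0,"wy":0,"wz":0},{"dx":0,"dy":0,"dz":0,"wx":0,"wy":0,"wz":0}]' | grep -E 'eef|contact'
```

```text
eef_pos: [0.5412, -0.2212, 0.0661]
contact_force: [-1.1, 0.2, 2.4]
eef_pos: [0.5412, -0.2212, 0.0661]
contact_force: [-2.3, 0.3, 8.9]
```

```bash
python3 -m inch '[{"dx":0,"dy":0,"dz":1,"wx":0,"wy":0,"wz":0},{"dx":0,"dy":0,"dz":3,"wx":0,"wy":0,"wz":0},{"dx":0,"dy":0,"dz":4,"wx":0,"wy":0,"wz":0},{"dx":0,"dy":0,"dz":4,"wx":0,"wy":0,"wz":0},{"dx":0,"dy":0,"dz":3,"wx":0,"wy":0,"wz":0}]' | grep -E 'eef|contact'
python3 -m inch '[{"dx":-1,"dy":4,"dz":0,"wx":0,"wy":0,"wz":0},{"dx":-1,"dy":4,"dz":0,"wx":0,"wy":0,"wz":0},{"dx":-1,"dy":4,"dz":0,"wx":0,"wy":0,"wz":0},{"dx":-1,"dy":4,"dz":0,"wx":0,"wy":0,"wz":0},{"dx":-1,"dy":4,"dz":0,"wx":0,"wy":0,"wz":0}]' | grep -E 'eef|contact'
python3 -m inch '[{"dx":-1,"dy":4,"dz":0,"wx":0,"wy":0,"wz":0},{"dx":-1,"dy":4,"dz":0,"wx":0,"wy":0,"wz":0},{"dx":-1,"dy":4,"dz":0,"wx":0,"wy":0,"wz":0},{"dx":0,"dy":0,"dz":0,"wx":0,"wy":0,"wz":0},{"dx":0,"dy":0,"dz":0,"wx":0,"wy":0,"wz":0}]' | grep -E 'eef|clock'
python3 - <<'E'
from h import *
a=get_image("top");b=get_image("scene")
cv2.imwrite("pics/c9.png",np.hstack([cv2.resize(i,None,fx=4,fy=4,interpolation=2) for i in(a[175:310,315:415],b[195:330,300:400])]))
E
```

```text
eef_pos: [0.5418, -0.2214, 0.2185]
contact_force: [1.1, 0.1, -0.2]
eef_pos: [0.4906, -0.0198, 0.216]
contact_force: [1.1, 0.0, 0.2]
clock: 23.25
eef_pos: [0.4611, 0.0995, 0.2159]
```

View pics/c9.png

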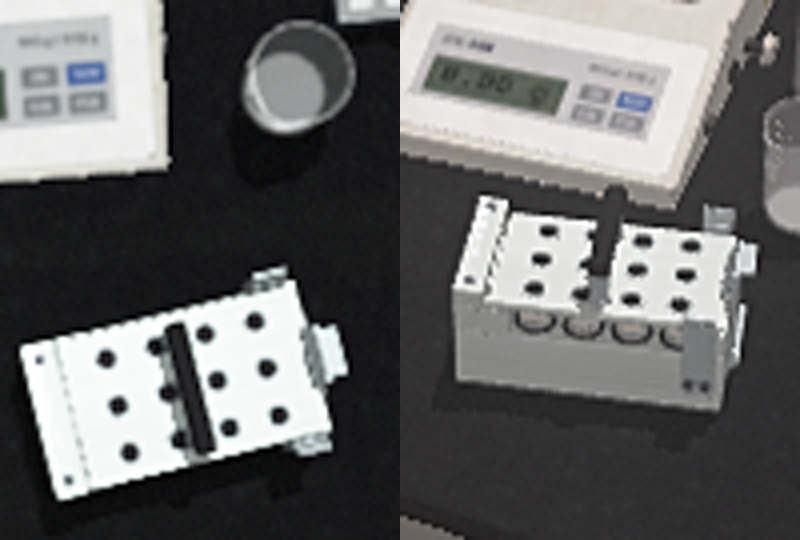

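The cover lies square and flat between lip and guides, and the catch nose overlaps its edge at about (318,350) in the left crop. The beaker hasn't moved, so I'm handing the job in.

```bash
python3 -c "from bench import order;print(order.sign_off())"
```

```text
the job is handed in; nothing more can be done
None
```

The cover is on the vial block with its tongue under the lip, lying flat, and the spring catch appears to have snapped over its edge (last pictures; firm at home height under a 9 N press); the arm kept clear of the bottle, beaker and timer, and the job is handed in at about 23 s.

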